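# Release the ratchet jaw of the tray holder and push it back

## Robot

A 6-joint arm with a two-finger parallel gripper is mounted at the origin on a cart in front of the work surface, level with it; the furniture and walls round the work are solid. World frame = base frame: x ahead of the robot, y to its left, z up, the work surface at z = 0. Lengths are in mm, angles in rad, forces in N, time in s.
With the tool pointing down it reaches from about 400 to 925 mm from the base axis. Payload 12.5 kg.
Tool frame: the origin (TCP) lies where the fingers leave the gripper's body, on its centre line; the fingertips stand 78 mm ahead of it and the grasp point (between the pads) lies 59 mm ahead of it (env.tip_extent is the distance from the TCP to the fingertips, in mm); z points along the fingers, y is the direction in which the jaws open and shut (so a half turn about z gives the same grasp; the last joint's range is limited). The gripper opens to 95 mm and grips with 3 to 60 N. Pads are 20 mm wide; open, the fingers measure 119 mm over their backs; the gripper's body (75 mm by 180 mm) begins 59 mm behind the grasp point.
Start: joints at [1.032, 0.491, 1.559, -0, 1.092, -0.106], TCP at [262.117, 567.391, 292.261] pointing down, gripper open.
Joint ranges: [-3.1, 3.1], [-0.84, 2.19], [0.05, 2.79], [-1.13, 4.28], [0.06, 2.93], [-2.69, 2.69]. Speed limits (rad/s): [2.22, 2.22, 2.79, 3.14, 3.14, 3.14].

## Interface

Orientations are given as [roll, pitch, yaw] about the fixed x, y, z axes, in that order (R = Rz(yaw) Ry(pitch) Rx(roll)).
In Python, from cell import env gives the robot as it stands. The module is installed in compiled form; this text tells all that it offers.
- The arm moves only by the tool play_rows, never from a script. Its argument "targets" is a list of rows, each an object with "linear": the shift along the tool's x, y, z in mm, a list of three; "turn": the turn about the tool's z in rad. A call has 1 to 20 rows; each row is the pose to reach, as a shift and turn from the pose commanded when the call began, along the tool's axes at that moment; what a row does not reach only later rows make up. A row lasts 1/8 s, in which the tool goes at most 62.5 mm and 10.7 degrees, less where a joint would pass 70% of its speed; a pose out of reach is approached as far as the arm can. A call with a gripper value outside its range is refused whole. "hand" is the finger opening in mm, from 0 to 95.1, set as the call begins (left out, the last holds). The fingers move at their own pace and stop on an object; the grip force is fixed at half the most. Time passes only in rows, so rows that repeat a pose let the fingers close. It gives the time, the measured TCP pose, the force and the opening at its end, in the units of the state.
- env.state(): the state, without advancing time (a new reading comes with each control period).
- env.read_camera(name): name is "side" or "top" or "wrist"; returns (picture, depth): 400x640x3 uint8, red, green, blue; 400x640 float32, mm along the optical axis (not along the pixel's ray), 0 where there is no reading.
- env.camera_params(name): a dict with "fx", "fy", "cx", "cy" (pixels), "R" (3x3) and "t" (3): a world point X has camera coordinates R X + t. Camera axes: x right, y down, z forward; pixel columns grow to the right and rows downward; lengths in mm; the calibration is good to about 2 mm. A picture is of the moment at which its call begins: read the wrist's pose just before it. camera_params takes no time and is no camera call; for the wrist camera it gives the pose at the moment of the call.
- env.job_done(): hands the job in, once; it reports no verdict.
The state is a dict: "t": time; "joints": joint angles; "qvel": joint speeds; "tau": joint torques, N m; "eef_pos": TCP position; "tcp_rot": TCP orientation; "ft_force": force on the tool from outside, world axes, zero at the start; "moment": the same for the moment, N m; "opening": opening from 0.0 (shut) to 1.0 (fully open).
Only numpy, scipy, OpenCV 4.12 (cv2) and the standard library are available. Lean on these libraries where they do the work, as an engineer would, in place of code of your own. Each camera call takes 0.05 s, during which the arm holds its last target.

## Task

The next order comes in a longer tray, so open up the tray holder on the counter: press the release button on top of its sliding jaw all the way down, where it stays, then push the jaw along its bar, away from the foil tray, all the way back against the stop at the end of the bar. Only press and push with the fingers: do not pinch the jaw plate between them, and leave the foil tray and the other things on the counter where they stand.

Things in the scene. Friction and masses are not known exactly. Their poses are not given: they have to be found in the camera images.
- holder: Tray holder fixed to the counter: flat grey board 290 x 490 x 10 mm. Origin at the centre of its underside; y along its length, x across (away from the robot at yaw 0). A steel T bar 32 mm wide, teeth on its near side, runs along y at x = -85 mm, top 28 mm high. At the +y end a fixed plate 75 mm high, inner face at y = +212 mm. The foil tray lies between it and the jaw.
- jaw_push (a point): Point on the tray-side (+y) face of the upright jaw plate, over the bar, 85 mm above the counter; axes as the holder's, so push towards -y. The plate is 12 mm thick, up to 102 mm above the counter, and reaches from 55 mm in -x to 170 mm in +x of this point. Behind it (-y) is the grey carriage, 110 mm across, top 57 mm high, rear end 100 mm behind the face.
- release_top (a point): Centre of the top of the release button: a square dark cap 36 x 36 mm on the carriage, over the bar, 58 mm behind (-y) the jaw plate's face. Its top is 72 mm above the counter when up, 64 mm when down; the black surround is 62 mm high. The back of the jaw plate is 28 mm from the cap's edge and rises 30 mm above the cap.
- release (a joint): How far the release button is pressed down, m: 0 up (jaw locked), 0.008 fully down (jaw free). It goes straight down; about 4 N moves it and it stays where it is left; the jaw is free from about 0.006 on.
- jaw_face: Tray-side half (dark rubber, 6 mm) of the jaw plate. Origin as the jaw: over the bar line, at the face, on the board. The jaw is captive on the bar: with the release up its pawl sits between the teeth and it has at most 6 mm of play; with it down a push of a few newtons (under 10) slides it along y and it stays where it is left. Start: face at y = -20 to +40 mm of the holder; fully back -128 mm.
- jaw_back: The steel rear half of the jaw plate (6 mm thick); same origin as the rubber half.
- tray_center (a point): Centre (half-way up) of the closed foil tray with a card lid, 157 (along the holder's y) x 197 x 52 mm, lying loose on the board between the fixed end plate and the jaw; its top is 62 mm above the counter. Its near side lies 15 to 30 mm beyond (+x of) the middle of the bar. Must stay.
- tray: The same foil tray; origin at the centre of its underside.
- cup_near: Bystander, loose: small white dip cup, 76 x 76 x 47 mm, on the robot's side of the holder, left. Origin at its underside. Must stay.
- cup_mid: Bystander, loose: small white dip cup, 76 x 76 x 47 mm, on the robot's side of the holder, near its middle. Origin at its underside. Must stay.
- scoop: Bystander, loose: dark measuring scoop, 61 x 147 x 30 mm, at the front edge of the counter, right. Origin at its underside. Must stay.
- home_end (a point): Middle of the top edge of the dark stop block at the -y end of the bar, on the face that meets the jaw's carriage: 50 mm above the counter, at y = -228 mm of the holder. The block is 90 mm across.

How it is judged (in metres and radians):
On the way, in this order (a step that is already met when the one before it is completed fails the run):
1. the release button is pressed down while the jaw is still by the tray (value of joint release above 0.0065 m and y of jaw_push in the frame of holder above -0.05 m), for 0.2 s.
2. the jaw is pushed back against the stop (y of jaw_push in the frame of holder below -0.122 m), for 0.2 s.
At the end, for the whole second after the job is handed in: The jaw rests within 6 mm of the fully back end of its travel (its tray-side face at y < -122 mm of the holder), the release is still down, and the tray lies within 15 mm of where it was (y of jaw_push in the frame of holder below -0.122 m and linear speed of jaw_face below 0.01 m/s and value of joint release above 0.0065 m and distance of tray_center from where it was at the start of the episode below 0.015 m and linear speed of tray below 0.02 m/s); the robot touches nothing.
It fails at once if the foil tray is shifted by more than 15 mm or lifted (distance of tray_center from where it was at the start of the episode above 0.015 m).
It fails at once if the jaw is lifted by more than 15 mm (height (world z) of jaw_push above 0.1 m).
It fails at once if the jaw plate is pinched between the fingers (pressed on its face and its back at once) (contact force between the fingers and jaw_face above 1 N and contact force between the fingers and jaw_back above 1 N).
It fails at once if a dip cup or the scoop is moved by more than 20 mm (distance of any of cup_near, cup_mid, scoop from where it was at the start of the episode above 0.02 m).
It also fails if it takes over 40 s, if anything falls off the work surface, if the arm or the gripper's body presses on something with over 40 N, if the wrist force passes 120 N, or if a joint passes its speed limit or range.

## Working session

There is one attempt and no reset: what is moved stays moved. The work goes in short steps, Python scripts to look and compute and a tool call to move; the robot and the scene stay as the last step left them, time stands still between calls to the robot, and variables do not carry over. Pictures are saved under pics/ and viewed, and the job is handed in when it is done.

Besides the shell and the picture viewer there is one more tool, called after "Emit:" as name(argument=value, ...), one argument or row to a line, values as JSON. play_rows: Moves the arm, as the interface text tells. Its arguments: {"type":"object","properties":{"targets":{"type":"array","items":{"type":"object","properties":{"linear":{"type":"array","items":{"type":"number"}},"turn":{"type":"number"}}}},"hand":{"type":"number"}},"required":["targets"]}

```bash
mkdir -p pics; python3 - <<'E'
from cell import env
import cv2, numpy as np
for n in ("top","side"):
    p,d=env.read_camera(n); cv2.imwrite(f"pics/{n}0.png",p[:,:,::-1]); np.save(f"pics/{n}0.npy",d)
    c=env.camera_params(n); np.savez(f"pics/{n}cam.npz",**c); print(n,c)
s=env.state(); print(s); print(env.tip_extent)
E
```

```text
top {'fx': 386.2510518233072, 'fy': 386.2510518233072, 'cx': 315.68089211251015, 'cy': 204.63895118833562, 'R': array([[-0.02276628, -0.99965562, -0.01305134],
       [-0.99541204,  0.0238793 , -0.09265342],
       [ 0.09293317,  0.01088209, -0.99561288]]), 't': array([ 13.81542737, 532.05281933, 876.32930236])}
side {'fx': 362.821920125426, 'fy': 362.821920125426, 'cx': 316.7267179772262, 'cy': 201.68769662984698, 'R': array([[ 0.51843086, -0.85508408,  0.00778809],
       [-0.68348332, -0.41982952, -0.59715469],
       [ 0.51388714,  0.30426039, -0.80208829]]), 't': array([-256.15196797,  396.40152318,  658.41589509])}
{'t': 0.1, 'joints': array([ 1.03239580e+00,  4.91496120e-01,  1.55940013e+00,  1.66324634e-05,
        1.09170382e+00, -1.05600170e-01]), 'qvel': array([-0.00120944, -0.00226027, -0.00246703, -0.00030014, -0.00072783,
       -0.00052938]), 'tau': array([ 2.28660610e-03, -6.13625765e+01, -2.58599514e+01,  6.93748961e-02,
        4.70017421e-02, -5.44874592e-05]), 'eef_pos': array([262.03691841, 567.25845895, 291.71810747]), 'tcp_rot': array([-3.14059241e+00, -1.20855567e-04,  2.70878456e+00]), 'ft_force': array([ 0.12313051, -0.01583296, -0.74117842]), 'moment': array([0.08343512, 0.03826955, 0.0092593 ]), 'opening': 1.0002558431032564}
77.60000000000001
```

View pics/top0.png

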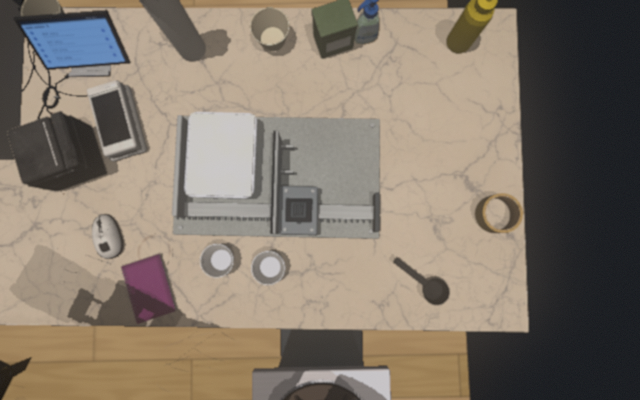

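View pics/side0.png

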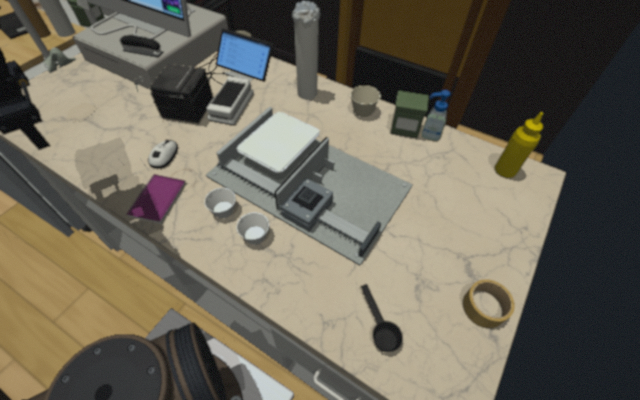

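```bash
python3 - <<'E'
import cv2
p=cv2.imread("pics/top0.png"); cv2.imwrite("pics/top0c.png",cv2.resize(p[105:245,165:390],None,fx=3.5,fy=3.5,interpolation=cv2.INTER_CUBIC))
p=cv2.imread("pics/side0.png"); cv2.imwrite("pics/side0c.png",cv2.resize(p[100:265,200:420],None,fx=3.5,fy=3.5,interpolation=cv2.INTER_CUBIC))
E
```

```text
(no output)
```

View pics/top0c.png

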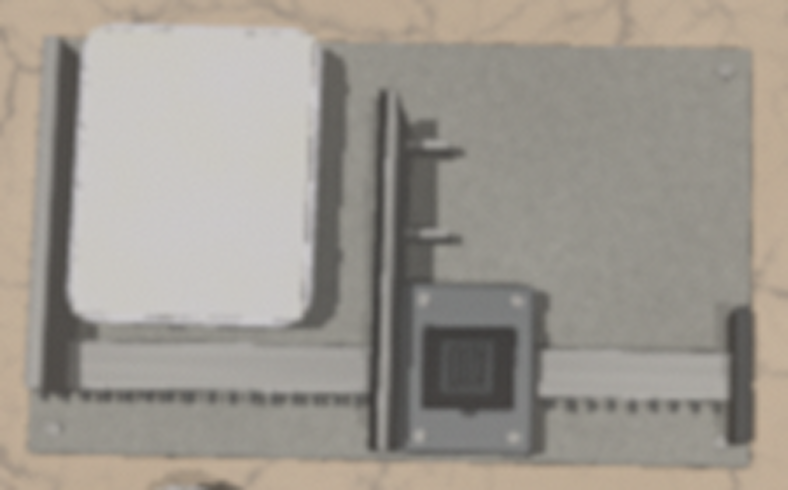

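View pics/side0c.png

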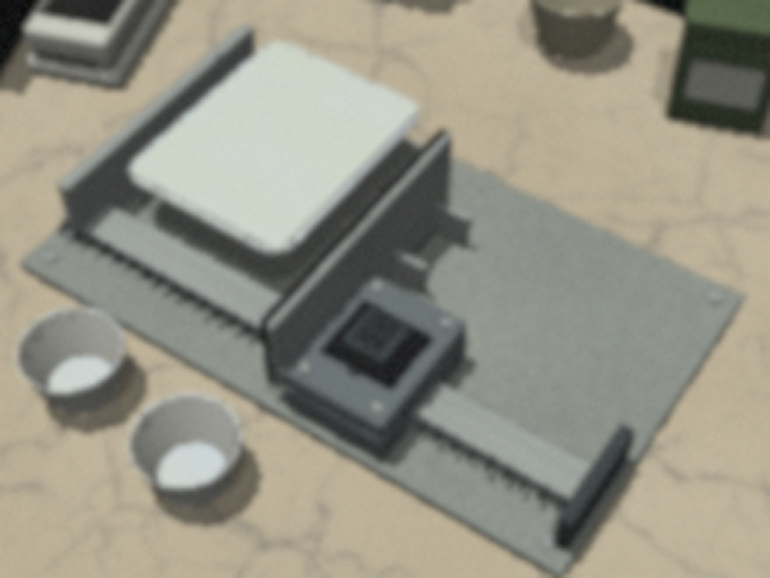

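```bash
cat > h.py <<'E'
import numpy as np
def ray(n,u,v,z):
    c=np.load(f"pics/{n}cam.npz"); d=np.array([(u-c['cx'])/c['fx'],(v-c['cy'])/c['fy'],1.]); R=c['R']
    o=-R.T@c['t']; w=R.T@d; return o+w*(z-o[2])/w[2]
E
python3 - <<'E'
from h import *
print("top crop")
for nm,u,v,z in [("cap",465,366,72),("sur",469,368,62),("plate far L",380,90,102),("plate far R",399,92,102),("plate near L",372,448,102),("plate near R",390,450,102),("bFR",751,47,10),("bNR",749,467,10),("bNL",27,452,10),("stop in far",730,310,50),("stop in near",728,440,50),("trayNL",72,322,62),("trayNR",305,325,62),("trayFR",318,35,62),("fixedfar",55,37,75),("carr rear far",530,287,57),("carr rear near",532,451,57)]:
    print(nm,ray("top",u/3.5+165-.4,v/3.5+105-.4,z).round(1))
print("side")
for nm,u,v,z in [("cap",375,335,72),("bR far",743,297,10),("bR near",563,574,10),("bL near",22,264,10),("plate far",447,135,102),("plate near",266,335,102)]:
    print(nm,ray("side",u/3.5+200-.4,v/3.5+100-.4,z).round(1))
E
```

```text
top crop
cap [518.7  41.3  72. ]
sur [518.2  39.4  62. ]
plate far L [689.5  89.2 102. ]
plate far R [687.9  77.4 102. ]
plate near L [467.8  96.9 102. ]
plate near R [466.3  86.  102. ]
bFR [ 740.1 -156.7   10. ]
bNR [ 451.4 -144.3   10. ]
bNL [472.6 342.3  10. ]
stop in far [ 552.9 -129.9   50. ]
stop in near [ 468.8 -125.6   50. ]
trayNL [554.  294.2  62. ]
trayNR [548.4 144.1  62. ]
trayFR [739.1 134.2  62. ]
fixedfar [738.  302.3  75. ]
carr rear far [570.1  -0.7  57. ]
carr rear near [4.645e+02 4.000e-01 5.700e+01]
side
cap [514.3  41.2  72. ]
bR far [ 734.5 -154.9   10. ]
bR near [ 450.7 -144.4   10. ]
bL near [469.1 340.4  10. ]
plate far [683.8  83.4 102. ]
plate near [457.3  89.8 102. ]
```

Emit:
play_rows(
  hand=0,
  targets=[
    {"linear":[-30,-25,0],"turn":-0.03},
    {"linear":[-70,-57,10],"turn":-0.07},
    {"linear":[-110,-90,20],"turn":-0.1},
    {"linear":[-150,-122,30],"turn":-0.14},
    {"linear":[-190,-155,40],"turn":-0.18},
    {"linear":[-230,-188,50],"turn":-0.22},
    {"linear":[-270,-220,60],"turn":-0.26},
    {"linear":[-310,-253,70],"turn":-0.3},
    {"linear":[-350,-286,80],"turn":-0.34},
    {"linear":[-390,-318,90],"turn":-0.38},
    {"linear":[-425,-347,100],"turn":-0.39},
    {"linear":[-445,-363,108],"turn":-0.39},
    {"linear":[-453.5,-370,112],"turn":-0.39},
    {"linear":[-453.5,-370,112],"turn":-0.39},
    {"linear":[-453.5,-370,112],"turn":-0.39},
    {"linear":[-453.5,-370,112],"turn":-0.39},
  ],
)

```text
t: 2.1
eef_pos: [518.4, 42.1, 180.6]
tcp_rot: [3.141, 0.0, 3.1]
ft_force: [0.9, -0.6, 0.3]
opening: 0.007
```

```bash
python3 - <<'E'
from cell import env
import cv2
out=[]
for n,(a,b,c,d) in {"top":(105,245,220,390),"side":(90,265,220,420)}.items():
    p,_=env.read_camera(n); out.append(cv2.resize(p[a:b,c:d,::-1],(395,340),interpolation=cv2.INTER_CUBIC))
cv2.imwrite("pics/a1.png",cv2.hconcat(out))
E
```

```text
(no output)
```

View pics/a1.png

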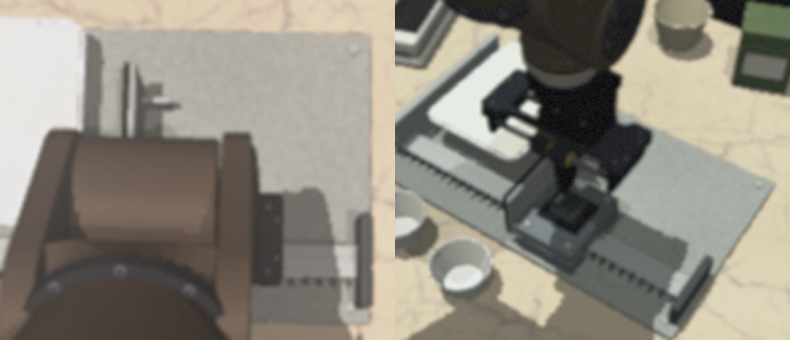

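The side view shows the closed fingers above the cap, near (570,195), and clear of the jaw plate. Next I press down slowly.

Emit:
play_rows(
  targets=[
    {"linear":[0,-1,10],"turn":0},
    {"linear":[0,-1,20],"turn":0},
    {"linear":[0,-1,27],"turn":0},
    {"linear":[0,-1,30],"turn":0},
    {"linear":[0,-1,32],"turn":0},
    {"linear":[0,-1,34],"turn":0},
    {"linear":[0,-1,35],"turn":0},
    {"linear":[0,-1,36],"turn":0},
    {"linear":[0,-1,36],"turn":0},
  ],
)

```text
t: 3.32
eef_pos: [518.8, 40.3, 144.2]
tcp_rot: [3.141, 0.001, 3.099]
ft_force: [0.5, -0.8, -0.1]
opening: 0.005
```

Emit:
play_rows(
  targets=[
    {"linear":[0,0,1],"turn":0},
    {"linear":[0,0,2],"turn":0},
    {"linear":[0,0,3],"turn":0},
    {"linear":[0,0,3],"turn":0},
  ],
)

```text
t: 3.82
eef_pos: [518.8, 40.3, 141.8]
tcp_rot: [3.142, 0.001, 3.099]
ft_force: [-2.0, -0.3, 10.2]
opening: 0.002
```

Emit:
play_rows(
  targets=[
    {"linear":[0,0,1],"turn":0},
    {"linear":[0,0,1],"turn":0},
    {"linear":[0,0,1],"turn":0},
  ],
)

```text
t: 4.2
eef_pos: [518.8, 40.3, 141.7]
tcp_rot: [3.142, 0.002, 3.099]
ft_force: [-5.4, -1.1, 23.4]
opening: 0.002
```

Emit:
play_rows(
  targets=[
    {"linear":[0,0,-20],"turn":0},
    {"linear":[0,0,-50],"turn":0},
    {"linear":[0,0,-70],"turn":0},
    {"linear":[0,20,-70],"turn":0},
    {"linear":[0,50,-70],"turn":0},
    {"linear":[0,75,-70],"turn":0},
    {"linear":[0,84,-70],"turn":0},
    {"linear":[0,84,-70],"turn":0},
    {"linear":[0,84,-70],"turn":0},
  ],
)

```text
t: 5.32
eef_pos: [522.2, 123.6, 210.2]
tcp_rot: [-3.142, -0.0, 3.098]
ft_force: [-0.8, 0.4, 0.1]
opening: 0.002
```

```bash
python3 - <<'E'
from cell import env
import cv2
out=[]
for n,(a,b,c,d) in {"wrist":(0,400,0,640),"side":(90,265,220,420)}.items():
    p,_=env.read_camera(n); out.append(cv2.resize(p[a:b,c:d,::-1],(395,340),interpolation=cv2.INTER_CUBIC))
cv2.imwrite("pics/a2.png",cv2.hconcat(out))
E
```

```text
(no output)
```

View pics/a2.png

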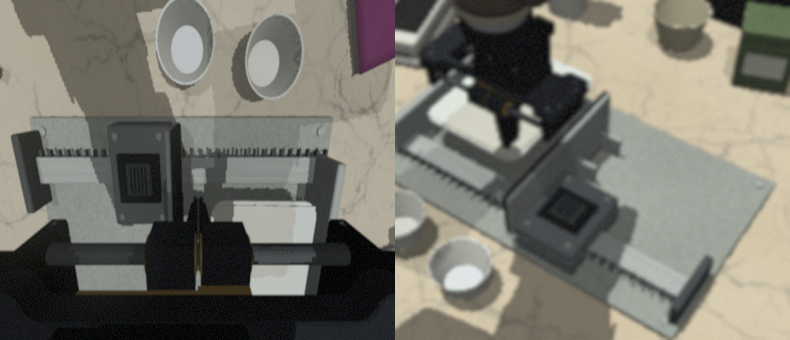

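The cap now sits flush with its surround. The fingers stand on the tray side of the plate, over the bar, at about (198,185) in the wrist view. Next I lower them.

Emit:
play_rows(
  targets=[
    {"linear":[0,0,15],"turn":0},
    {"linear":[0,0,30],"turn":0},
    {"linear":[0,0,45],"turn":0},
    {"linear":[0,0,53],"turn":0},
    {"linear":[0,0,53],"turn":0},
    {"linear":[0,-4,53],"turn":0},
    {"linear":[0,-8,53],"turn":0},
    {"linear":[0,-12,53],"turn":0},
    {"linear":[0,-16,53],"turn":0},
    {"linear":[0,-20,53],"turn":0},
    {"linear":[0,-24,53],"turn":0},
    {"linear":[0,-28,53],"turn":0},
  ],
)

```text
t: 6.92
eef_pos: [521.0, 96.2, 157.3]
tcp_rot: [3.141, 0.0, 3.099]
ft_force: [0.2, 3.9, 2.3]
opening: 0.003
```

Emit:
play_rows(
  targets=[
    {"linear":[0,-6,0],"turn":0},
    {"linear":[0,-12,0],"turn":0},
    {"linear":[0,-18,0],"turn":0},
    {"linear":[0,-24,0],"turn":0},
    {"linear":[0,-30,0],"turn":0},
    {"linear":[0,-36,0],"turn":0},
    {"linear":[0,-42,0],"turn":0},
    {"linear":[0,-48,0],"turn":0},
    {"linear":[0,-54,0],"turn":0},
    {"linear":[0,-60,0],"turn":0},
    {"linear":[0,-66,0],"turn":0},
    {"linear":[0,-72,0],"turn":0},
    {"linear":[0,-78,0],"turn":0},
    {"linear":[0,-84,0],"turn":0},
    {"linear":[0,-90,0],"turn":0},
    {"linear":[0,-96,0],"turn":0},
    {"linear":[0,-102,0],"turn":0},
    {"linear":[0,-105,0],"turn":0},
    {"linear":[0,-105,0],"turn":0},
  ],
)

```text
t: 9.3
eef_pos: [516.4, -9.1, 157.1]
tcp_rot: [-3.141, -0.0, 3.099]
ft_force: [-0.6, 0.1, -0.4]
opening: 0.006
```

Emit:
play_rows(
  targets=[
    {"linear":[0,-2,0],"turn":0},
    {"linear":[0,-4,0],"turn":0},
    {"linear":[0,-6,0],"turn":0},
    {"linear":[0,-8,0],"turn":0},
    {"linear":[0,-9,0],"turn":0},
    {"linear":[0,-9,0],"turn":0},
  ],
)

```text
t: 10.05
eef_pos: [516.1, -17.8, 157.2]
tcp_rot: [3.142, -0.0, 3.099]
ft_force: [-0.8, 1.3, -0.1]
opening: 0.003
```

Emit:
play_rows(
  targets=[
    {"linear":[0,-1,0],"turn":0},
    {"linear":[0,-2,0],"turn":0},
    {"linear":[0,-3,0],"turn":0},
    {"linear":[0,-3,0],"turn":0},
  ],
)

```text
t: 10.55
eef_pos: [516.0, -20.7, 157.2]
tcp_rot: [3.142, 0.0, 3.099]
ft_force: [-0.9, 1.3, -0.0]
opening: 0.005
```

Emit:
play_rows(
  targets=[
    {"linear":[0,-1,0],"turn":0},
    {"linear":[0,-2,0],"turn":0},
    {"linear":[0,-3,0],"turn":0},
    {"linear":[0,-3,0],"turn":0},
  ],
)

```text
t: 11.05
eef_pos: [516.5, -23.3, 157.6]
tcp_rot: [3.141, 0.002, 3.099]
ft_force: [3.4, 7.2, 1.9]
opening: 0.008
```

Emit:
play_rows(
  targets=[
    {"linear":[0,-1,0],"turn":0},
    {"linear":[0,-1.5,0],"turn":0},
    {"linear":[0,-1.5,0],"turn":0},
  ],
)

```text
t: 11.42
eef_pos: [516.7, -23.9, 158.0]
tcp_rot: [3.14, 0.003, 3.098]
ft_force: [4.7, 17.3, 7.0]
opening: 0.004
```

The push force has risen to 17 N with hardly any further motion, so the jaw is against the stop. Next I back off, rise and look.

Emit:
play_rows(
  targets=[
    {"linear":[0,4,0],"turn":0},
    {"linear":[0,12,0],"turn":0},
    {"linear":[0,20,0],"turn":0},
    {"linear":[0,20,-15],"turn":0},
    {"linear":[0,20,-40],"turn":0},
    {"linear":[0,20,-70],"turn":0},
    {"linear":[0,20,-100],"turn":0},
    {"linear":[0,50,-130],"turn":0},
    {"linear":[0,100,-130],"turn":0},
    {"linear":[0,150,-130],"turn":0},
    {"linear":[0,200,-130],"turn":0},
    {"linear":[0,240,-130],"turn":0},
    {"linear":[0,240,-130],"turn":0},
    {"linear":[0,240,-130],"turn":0},
  ],
)

```text
t: 13.18
eef_pos: [525.9, 214.2, 287.8]
tcp_rot: [-3.142, 0.0, 3.099]
ft_force: [-0.2, 0.2, 0.0]
opening: 0.004
```

```bash
python3 - <<'E'
from cell import env
import cv2
out=[]
for n,(a,b,c,d) in {"top":(105,285,165,390),"side":(90,265,200,420)}.items():
    p,_=env.read_camera(n); cv2.imwrite(f"pics/{n}9.png",p[:,:,::-1]); out.append(cv2.resize(p[a:b,c:d,::-1],(395,316),interpolation=cv2.INTER_CUBIC))
cv2.imwrite("pics/a3.png",cv2.hconcat(out)); print(env.state()['eef_pos'],env.state()['ft_force'],env.state()['t'])
p=cv2.imread("pics/top9.png"); cv2.imwrite("pics/top9c.png",cv2.resize(p[105:245,165:390],None,fx=3.5,fy=3.5,interpolation=cv2.INTER_CUBIC))
E
```

```text
[526.08299058 213.63099748 287.68376325] [-0.65762403  0.36136309  0.57820613] 13.275
```

View pics/a3.png

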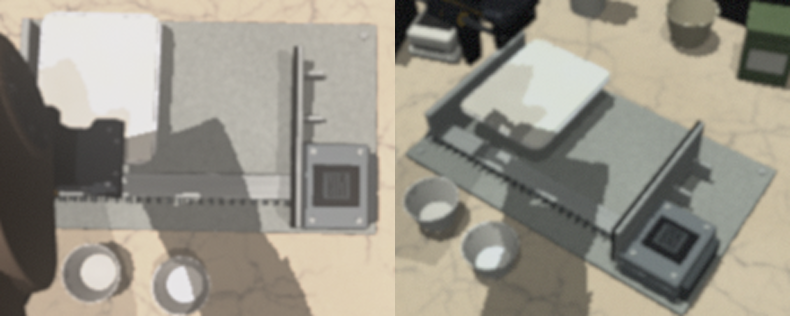

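View pics/top9c.png

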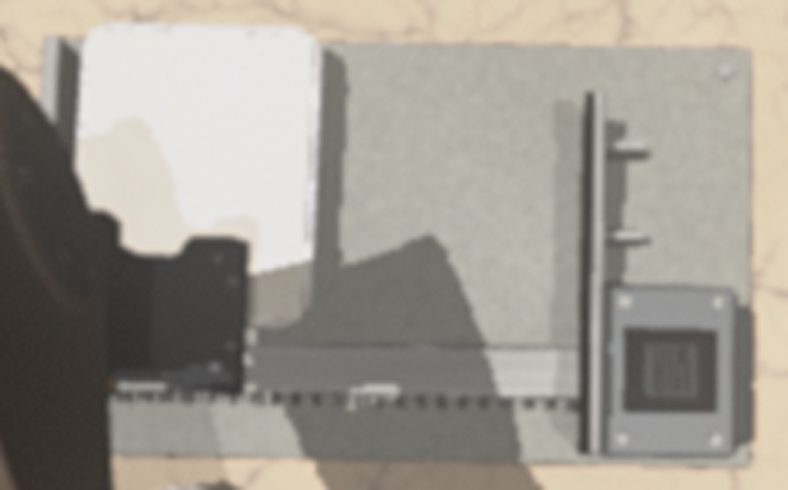

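```bash
python3 - <<'E'
from h import *
C=np.array([606.9,92.8]);y=np.array([.0435,.999])
for nm,u,v,z in [("cap",671,370,64),("faceFar",587,92,102),("faceNear",582,452,102),("rearfar",735,290,57),("rearnear",735,453,57),("stop in (start)",729,375,50)]:
    p=ray("top",u/3.5+164.6,v/3.5+104.6,z); print(nm,p.round(1),((p[:2]-C)@y).round(1))
E
```

```text
cap [513.7 -89.2  64. ] -185.8
faceFar [684.8 -39.2 102. ] -128.5
faceNear [462.4 -30.2 102. ] -129.2
rearfar [ 564.9 -132.6   57. ] -227.0
rearnear [ 460.3 -128.8   57. ] -227.7
stop in (start) [ 510.7 -127.7   50. ] -224.5
```

```bash
python3 -c "
from cell import env
print(env.job_done())"
```

```text
the job is handed in; nothing more can be done
None
```

The release button is down, the jaw is back against its stop, and the job is handed in; no verdict was reported.

- **Release:** I pressed it with closed fingers until it bottomed out. The fingertips were about 64 mm above the counter at 23 N. In the pictures the cap looked flush with its surround both before and after the push, but I judged that by eye rather than measuring it at the end.
- **Jaw:** I pushed on its tray-side face until the force rose to 17 N with hardly any further motion. In the final top picture the face is at about y = -128.5 mm in the holder frame (fully back is -128). The carriage's rear end is at about -227 mm (the stop is at -228).
- **Tray, cups and scoop:** In that picture the tray's visible edges are where they were at the start, and the two cups look unmoved. I did not look at the scoop again, but the arm never went near it.
- **Arm:** It ended clear of everything, with the fingertips about 210 mm above the counter and a wrist force under 1 N. The whole job took 13.3 s.

One small mismatch: on the start picture I measured the stop's face at -224.5 mm, against the -228 mm given. I put that down to how well I could read the pixels.

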